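# Lay out the glass samples on the light table and hold the lamp key

### The job

Spread the heap of six amber glass pucks over the light table's window into one even layer: all lying flat on the window, at least 15 mm of clear window between any two, and at least one puck in each quarter of it. Then press the round hold-to-light key on top of the lamp supply fully down with the gripper, without forcing it (it needs about 9 N), and keep it down: the program finishes while still holding the key down. Leave the tweezers, dishes and everything else where they are.

Things in the scene. Friction and masses are not known exactly. Their poses are not given: they have to be found in the camera images.
- light_table: light table: a white 280 x 250 mm box, fixed, with an opal window in its top. Origin on the bench under the window's centre; z up, x and y along its sides, -x to the front ledge. Window 210 x 210 mm (-105 to 105 mm in x and y), surface 70 mm above the bench; the x and y axes divide its quarters. Aluminium bezel round it 20 mm wide, top at 77 mm; on the -x side a ledge 50 mm wide
- puck0_mid (a point): one of six alike amber glass pucks, round, 24 mm in diameter, 16 mm thick, 19 g; this point is its centre, so it reads 8 mm above what it lies flat on (78 mm above the bench on the window; 94 mm for one of the two that lie on top of the others at the start)
- puck0: the same puck as puck0_mid; origin at the centre of its underside, z along its axis
- puck1_mid (a point): one of six alike amber glass pucks, round, 24 mm in diameter, 16 mm thick, 19 g; this point is its centre, so it reads 8 mm above what it lies flat on (78 mm above the bench on the window; 94 mm for one of the two that lie on top of the others at the start)
- puck1: the same puck as puck1_mid; origin at the centre of its underside, z along its axis
- puck2_mid (a point): one of six alike amber glass pucks, round, 24 mm in diameter, 16 mm thick, 19 g; this point is its centre, so it reads 8 mm above what it lies flat on (78 mm above the bench on the window; 94 mm for one of the two that lie on top of the others at the start)
- puck2: the same puck as puck2_mid; origin at the centre of its underside, z along its axis
- puck3_mid (a point): one of six alike amber glass pucks, round, 24 mm in diameter, 16 mm thick, 19 g; this point is its centre, so it reads 8 mm above what it lies flat on (78 mm above the bench on the window; 94 mm for one of the two that lie on top of the others at the start)
- puck3: the same puck as puck3_mid; origin at the centre of its underside, z along its axis
- puck4_mid (a point): one of six alike amber glass pucks, round, 24 mm in diameter, 16 mm thick, 19 g; this point is its centre, so it reads 8 mm above what it lies flat on (78 mm above the bench on the window; 94 mm for one of the two that lie on top of the others at the start)
- puck4: the same puck as puck4_mid; origin at the centre of its underside, z along its axis
- puck5_mid (a point): one of six alike amber glass pucks, round, 24 mm in diameter, 16 mm thick, 19 g; this point is its centre, so it reads 8 mm above what it lies flat on (78 mm above the bench on the window; 94 mm for one of the two that lie on top of the others at the start)
- puck5: the same puck as puck5_mid; origin at the centre of its underside, z along its axis
- hold_key (a joint): travel of the hold-to-light key, m: 0 when up, 0.010 fully down at its stop; it moves straight down. A spring pushes it up with 4 N at the top of the travel, rising to 9 N at the bottom, and it springs back when let go
- key_top (a point): centre of the top of the hold-to-light key, a round black push key 40 mm in diameter in a flat steel bezel (50 mm), on top of the lamp supply; its top is 102 mm above the bench when up, 26 mm above the supply's top. The point moves with the key
- supply: lamp supply: a grey box fixed to the bench, 170 x 130 mm, 76 mm tall, to the left or right of the light table; origin under its middle. The key is on its top, 35 mm from the middle towards its front (-x)
- stirrer: magnetic stirrer: a white box fixed to the bench, 160 x 130 mm, with a round steel plate on top, 88 mm tall, on the other side of the light table from the supply; not needed; origin under its middle
- dish: open glass crystallising dish, 84 mm across and 42 mm tall, standing on the stirrer's plate; leave it alone
- tweezers: steel tweezers, 120 x 10 x 9 mm, lying along the front ledge of the light table; origin under the middle, x along the tweezers; leave it alone
- loupe: round hand loupe, 60 mm across with a black 75 mm handle, 11 mm thick, lying on the bench; origin under the middle of the lens; leave it alone
- bottle: brown reagent bottle, 66 mm across, 145 mm tall, standing at the back; origin at the centre of its foot; leave it alone
- jar: white screw-top jar, 52 mm across, 62 mm tall, standing at the back; origin at the centre of its foot; leave it alone
- petri: shallow glass dish, 90 mm across, 16 mm tall, on the bench; origin at the centre of its foot; leave it alone
- torch: black pen torch, 125 mm long, 15 mm thick, lying on the bench at the robot's side of the light table; origin under its middle, x along the pen; leave it alone

How it is judged (in metres and radians):
On the way, in this order (a step that is already met when the one before it is completed fails the run):
1. the six pucks lie flat and at rest on the window in one layer, at least 15 mm of clear window between any two, one or more in each quarter of the window (x of puck0_mid in the frame of light_table between -0.098 and 0.098 m and y of puck0_mid in the frame of light_table between -0.098 and 0.098 m and z of puck0_mid in the frame of light_table between 0.074 and 0.08 m and x of puck1_mid in the frame of light_table between -0.098 and 0.098 m and y of puck1_mid in the frame of light_table between -0.098 and 0.098 m and z of puck1_mid in the frame of light_table between 0.074 and 0.08 m and x of puck2_mid in the frame of light_table between -0.098 and 0.098 m and y of puck2_mid in the frame of light_table between -0.098 and 0.098 m and z of puck2_mid in the frame of light_table between 0.074 and 0.08 m and x of puck3_mid in the frame of light_table between -0.098 and 0.098 m and y of puck3_mid in the frame of light_table between -0.098 and 0.098 m and z of puck3_mid in the frame of light_table between 0.074 and 0.08 m and x of puck4_mid in the frame of light_table between -0.098 and 0.098 m and y of puck4_mid in the frame of light_table between -0.098 and 0.098 m and z of puck4_mid in the frame of light_table between 0.074 and 0.08 m and x of puck5_mid in the frame of light_table between -0.098 and 0.098 m and y of puck5_mid in the frame of light_table between -0.098 and 0.098 m and z of puck5_mid in the frame of light_table between 0.074 and 0.08 m and horizontal distance between each of puck1_mid, puck2_mid, puck3_mid, puck4_mid, puck5_mid and puck0_mid above 0.038 m and horizontal distance between each of puck2_mid, puck3_mid, puck4_mid, puck5_mid and puck1_mid above 0.038 m and horizontal distance between each of puck3_mid, puck4_mid, puck5_mid and puck2_mid above 0.038 m and horizontal distance between each of puck4_mid, puck5_mid and puck3_mid above 0.038 m and horizontal distance between puck5_mid and puck4_mid above 0.038 m and ((x of puck0_mid in the frame of light_table above 0 m and y of puck0_mid in the frame of light_table above 0 m) or (x of puck1_mid in the frame of light_table above 0 m and y of puck1_mid in the frame of light_table above 0 m) or (x of puck2_mid in the frame of light_table above 0 m and y of puck2_mid in the frame of light_table above 0 m) or (x of puck3_mid in the frame of light_table above 0 m and y of puck3_mid in the frame of light_table above 0 m) or (x of puck4_mid in the frame of light_table above 0 m and y of puck4_mid in the frame of light_table above 0 m) or (x of puck5_mid in the frame of light_table above 0 m and y of puck5_mid in the frame of light_table above 0 m)) and ((x of puck0_mid in the frame of light_table above 0 m and y of puck0_mid in the frame of light_table below 0 m) or (x of puck1_mid in the frame of light_table above 0 m and y of puck1_mid in the frame of light_table below 0 m) or (x of puck2_mid in the frame of light_table above 0 m and y of puck2_mid in the frame of light_table below 0 m) or (x of puck3_mid in the frame of light_table above 0 m and y of puck3_mid in the frame of light_table below 0 m) or (x of puck4_mid in the frame of light_table above 0 m and y of puck4_mid in the frame of light_table below 0 m) or (x of puck5_mid in the frame of light_table above 0 m and y of puck5_mid in the frame of light_table below 0 m)) and ((x of puck0_mid in the frame of light_table below 0 m and y of puck0_mid in the frame of light_table above 0 m) or (x of puck1_mid in the frame of light_table below 0 m and y of puck1_mid in the frame of light_table above 0 m) or (x of puck2_mid in the frame of light_table below 0 m and y of puck2_mid in the frame of light_table above 0 m) or (x of puck3_mid in the frame of light_table below 0 m and y of puck3_mid in the frame of light_table above 0 m) or (x of puck4_mid in the frame of light_table below 0 m and y of puck4_mid in the frame of light_table above 0 m) or (x of puck5_mid in the frame of light_table below 0 m and y of puck5_mid in the frame of light_table above 0 m)) and ((x of puck0_mid in the frame of light_table below 0 m and y of puck0_mid in the frame of light_table below 0 m) or (x of puck1_mid in the frame of light_table below 0 m and y of puck1_mid in the frame of light_table below 0 m) or (x of puck2_mid in the frame of light_table below 0 m and y of puck2_mid in the frame of light_table below 0 m) or (x of puck3_mid in the frame of light_table below 0 m and y of puck3_mid in the frame of light_table below 0 m) or (x of puck4_mid in the frame of light_table below 0 m and y of puck4_mid in the frame of light_table below 0 m) or (x of puck5_mid in the frame of light_table below 0 m and y of puck5_mid in the frame of light_table below 0 m)) and linear speed of each of puck0, puck1, puck2, puck3, puck4, puck5 below 0.02 m/s), for 0.3 s.
2. then the gripper presses the key to at least 8 of its 10 mm for a second (value of joint hold_key above 0.008 m and contact force between the fingers and hold_key above 3 N), for 1 s.
At the end, for the whole second after the job is handed in: the fingers still press the key (over 3 N), at 8 mm or more of its 10 mm travel; all six pucks lie flat and still on the window, centres 7 mm or more inside its edge and 38 mm or more apart (14 mm clear), at least one in each quarter (all of step 1 and all of step 2); the arm keeps its last pose, push and grip.
It fails at once if the key is forced (more than 40 N) (contact force between anything else and hold_key above 40 N).
It fails at once if a bystander (tweezers, dish, loupe, bottle, jar, petri dish or torch) is moved more than 25 mm (distance of any of dish, tweezers, loupe, bottle, jar, petri, torch from where it was at the start of the episode above 0.025 m).
It also fails if it takes over 72 s, if anything falls off the work surface, if the arm or the gripper's body presses on something with over 40 N, if the wrist force passes 120 N, or if a joint passes its speed limit or range.

### The arm

A 7-joint arm with a two-finger parallel gripper is mounted at the origin on the work surface. World frame = base frame: x ahead of the robot, y to its left, z up, the work surface at z = 0. Lengths are in m, angles in degrees, forces in N, time in s.
With the tool pointing down it reaches from about 0.425 to 0.875 m from the base axis. Payload 4.7 kg.
Tool frame: the origin (TCP) lies between the finger pads; the fingertips stand 8 mm ahead of it and the grasp point (between the pads) lies 11 mm behind it (env.tip_extent is the distance from the TCP to the fingertips, in m); z points along the fingers, y is the line along which they close (so a half turn about z gives the same grasp; the last joint's range is limited). The gripper opens to 87 mm and grips with 3 to 60 N. Pads are 19 mm wide; open, the fingers measure 117 mm over their backs; the gripper's body (75 mm by 190 mm) begins 51 mm behind the grasp point.
Start: joints at [67.844, 18.392, -4.016, 83.108, 1.295, 78.541, -3.26], TCP at [0.254, -0.599, 0.231] pointing down, gripper open.
Joint ranges: [-163.93, 163.93], [-17.29, 119.83], [-79.2, 71.16], [3.27, 140.29], [-89.18, 269.18], [5.43, 117.66], [-154.24, 154.24]. Speed limits (degrees/s): [147.25, 147.25, 180, 180, 180, 180, 180].

### API

Orientations are given as [roll, pitch, yaw] about the fixed x, y, z axes, in that order (R = Rz(yaw) Ry(pitch) Rx(roll)).
In Python, from cell import sensors, vision, workorder, env gives the robot as it stands.
- The arm moves only by the tool drive_tool, never from a script. Its argument "moves" is a list of rows, each an object of numbers: "x", "y", "z": the shift along the tool's x, y, z in mm; "rx", "ry", "rz": the turn, a rotation vector about the tool's x, y, z in rad; "fingers": the closure, from -1 (fully open) to 1 (shut). In form: [{"x": .., "y": .., "z": .., "rx": .., "ry": .., "rz": .., "fingers": ..}, ...]. A call has 1 to 20 rows; each row is the pose to reach, as a shift and turn from the pose commanded when the call began, along the tool's axes at that moment; what a row does not reach only later rows make up. A row lasts 1/8 s, in which the tool goes at most 62.5 mm and 10.7 degrees, less where a joint would pass 70% of its speed; a pose out of reach is approached as far as the arm can. A call with a gripper value outside its range is refused whole. The fingers move at their own pace and stop on an object; "force" is the grip in N (left out, the last holds). Time passes only in rows, so rows that repeat a pose let the fingers close. It gives the time, the measured TCP pose, the force, the opening and the grip force at its end, in the units of the state.
- sensors.get_obs(): the state, without advancing time (a new reading comes with each control period).
- vision.read_camera(name): name is "side" or "top"; returns a dict with "image" (400x640x3 uint8, red, green, blue), "fx", "fy", "cx", "cy" (pixels), "k1" (the pictures are not rectified: a ray, as slopes to the right and down, at radius r is drawn at 1 + k1 r^2 times it, then the intrinsics apply), "R" (3x3) and "t" (3): a world point X has camera coordinates R X + t. Camera axes: x right, y down, z forward; pixel columns grow to the right and rows downward; lengths in m; the calibration is good to about 2 mm. A picture is of the moment at which its call begins. There is no depth.
- workorder.sign_off(): hands the job in; it is judged then, once.
The state is a dict: "time_s": time; "qpos": joint angles; "joint_velocities": joint speeds; "effort": joint torques, N m; "tool_pos": TCP position; "tool_rot": TCP orientation; "force": force on the tool from outside, world axes, zero at the start; "wrist_torque": the same for the moment, N m; "grip_width": finger opening in m; "grasp_force": force on a finger pad.
Only numpy, scipy, OpenCV 4.12 (cv2) and the standard library are available. Lean on these libraries where they do the work, as an engineer would, in place of code of your own. Each camera call takes 0.05 s, during which the arm holds its last target. There are 200 camera calls.

## Working session

There is one attempt and no reset: what is moved stays moved. The work goes in short steps, Python scripts to look and compute and a tool call to move; the robot and the scene stay as the last step left them, time stands still between calls to the robot, and variables do not carry over. Pictures are saved under pics/ and viewed, at most 10 in all, crops included, and the job is handed in when it is done.

Besides the shell and the picture viewer there is one more tool, called after ">>>" as a command line: name --argument value ..., lists and objects as JSON in quotes. drive_tool: Moves the arm, as the interface text tells. Its arguments: {"type":"object","properties":{"moves":{"type":"array"},"force":{"type":"number"}},"required":["moves"]}

```bash
mkdir -p pics; ls; cat > h.py <<'E'
import numpy as np, cv2
from cell import sensors, vision, workorder, env
def cam(n,save=None):
    c=vision.read_camera(n)
    if save: cv2.imwrite('pics/'+save,c['image'][:,:,::-1])
    return c
def ray(c,u,v):
    xd=np.array([(u-c['cx'])/c['fx'],(v-c['cy'])/c['fy']]);x=xd.copy()
    for _ in range(30): x=xd/(1+c['k1']*(x@x))
    R=np.array(c['R']);t=np.array(c['t']);return -R.T@t, R.T@np.array([x[0],x[1],1.])
def at(c,u,v,z):
    o,d=ray(c,u,v);return o+d*(z-o[2])/d[2]
def proj(c,X):
    p=np.array(c['R'])@np.array(X)+np.array(c['t']);x=p[:2]/p[2];x=x*(1+c['k1']*(x@x));return x[0]*c['fx']+c['cx'],x[1]*c['fy']+c['cy']
E
python3 - <<'E'
from h import *
c=cam('top','t0.png');d=cam('side','s0.png')
for k in (c,d): print({a:np.round(k[a],3).tolist() for a in k if a!='image'})
o=sensors.get_obs();print({k:np.round(v,3).tolist() for k,v in o.items()})
E
```

```text
pics
{'fx': 458.342, 'fy': 458.342, 'cx': 321.239, 'cy': 200.069, 'k1': 0.0, 'R': [[0.013, -1.0, 0.007], [-0.996, -0.013, -0.089], [0.09, -0.006, -0.996]], 't': [0.005, 0.556, 1.119]}
{'fx': 451.746, 'fy': 451.746, 'cx': 323.736, 'cy': 201.862, 'k1': -0.017, 'R': [[-0.94, -0.342, -0.001], [-0.222, 0.613, -0.758], [0.259, -0.712, -0.652]], 't': [0.506, 0.193, 1.058]}
{'time_s': 0.1, 'qpos': [67.843, 18.434, -4.016, 83.167, 1.297, 78.541, -3.26], 'joint_velocities': [-0.013, -0.162, -0.132, -0.137, 0.103, -0.124, 0.058], 'effort': [-0.0, -49.257, -0.406, -31.34, -0.064, 0.039, 0.0], 'tool_pos': [0.253, -0.598, 0.23], 'tool_rot': [-179.903, 0.007, 22.968], 'force': [-0.628, 0.467, 0.23], 'wrist_torque': [0.016, -0.025, -0.016], 'grasp_force': 0.0, 'grip_width': 0.087}
```

View pics/t0.png

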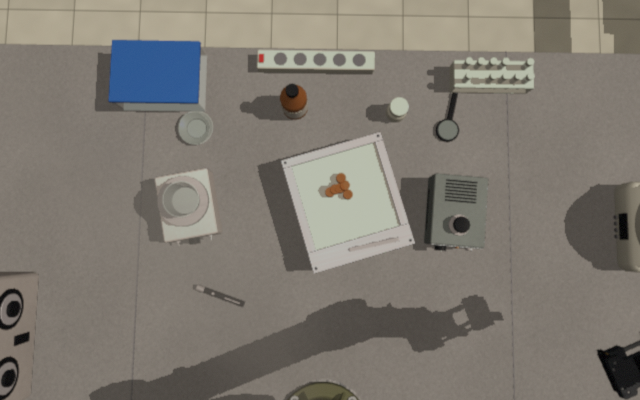

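View pics/s0.png

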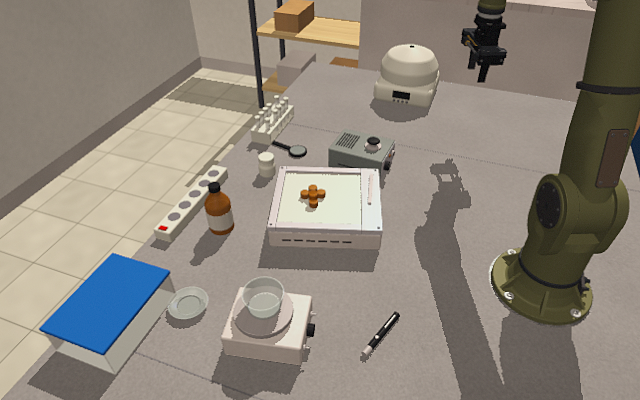

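The top view shows the table (corners 283,163 / 379,135 / 413,243 / 315,271), the heap near (340,188), the key at (461,225), the tweezers at (373,244), and the dish and stirrer on the left. The side view confirms that layout.

```bash
python3 - <<'E'
from h import *
c=cam('top');d=cam('side')
a=cv2.resize(c['image'][166:206,318:362],None,fx=9,fy=9,interpolation=cv2.INTER_CUBIC)
b=cv2.resize(d['image'][178:214,294:332],None,fx=10,fy=10,interpolation=cv2.INTER_CUBIC)
im=np.zeros((370,800,3),np.uint8);im[:360,:396]=a;im[:360,410:790]=b
cv2.imwrite('pics/crop.png',im[:,:,::-1])
for k,n in((c,'top'),(d,'side')):
    I=k['image'].astype(int);h=cv2.cvtColor(k['image'],cv2.COLOR_RGB2HSV)
    print(n,'px samples',I[215,330] if n=='top' else I[215,330], I[150,330] if n=='top' else I[175,325])
    seed=(330,215) if n=='top' else (330,215)
    m=np.zeros((402,642),np.uint8);cv2.floodFill(k['image'][:,:,::-1].copy(),m,seed,255,(4,)*3,(4,)*3,4|cv2.FLOODFILL_FIXED_RANGE*0|(255<<8))
    m=cv2.morphologyEx(m[1:-1,1:-1],cv2.MORPH_OPEN,np.ones((3,3)))
    cn=max(cv2.findContours(m,0,2)[0],key=cv2.contourArea);
    P=np.array([at(k,u,v,.07)[:2] for u,v in cn[:,0]],np.float32)
    print(cv2.minAreaRect(P*1000),len(P))
    # key
    m=((I.max(2)<45)).astype(np.uint8)
    nn,l,s,ce=cv2.connectedComponentsWithStats(m)
    for i in range(1,nn):
        if 40<s[i,4]<400: print('dark',s[i],ce[i].round(1),at(k,*ce[i],.102).round(4))
    
E
```

```text
top px samples [184 189 173] [183 178 172]
((560.6052856445312, -32.93742370605469), (206.7487335205078, 222.2239532470703), 17.09075164794922) 191
dark [286  85  12  13 127] [291.4  90.9] [0.8087 0.0866 0.102 ]
dark [447  93  10  27 118] [451.5 106. ] [ 0.7776 -0.2942  0.102 ]
dark [425 177   9  66 284] [428.7 209.5] [ 0.5304 -0.238   0.102 ]
dark [619 213   9  27 215] [622.8 226.2] [ 0.4974 -0.6897  0.102 ]
dark [453 218  16  14 170] [460.5 224.3] [ 0.4969 -0.3116  0.102 ]
dark [  0 289  23  17 103] [ 10.1 294.6] [0.3237 0.7174 0.102 ]
dark [  7 301  13  16 158] [ 12.9 308.5] [0.2926 0.7088 0.102 ]
dark [  0 319  19  10  68] [  6.7 325. ] [0.2559 0.72   0.102 ]
dark [ 15 333  14  12 114] [ 21.4 338.2] [0.2271 0.685  0.102 ]
dark [  0 357  18  14  84] [  8.3 361.2] [0.1762 0.7105 0.102 ]
dark [  2 370  13  17 167] [  7.9 377.7] [0.1403 0.7088 0.102 ]
side px samples [228 233 213] [218 219 198]
((561.0320434570312, -35.63423156738281), (206.2050018310547, 210.01756286621094), 17.611133575439453) 29
dark [249   0  15 108 342] [256.1  50.5] [ 1.1224 -0.7945  0.102 ]
dark [478   5  27  10 141] [490.2  10.3] [ 0.2573 -1.6469  0.102 ]
dark [280  39   5  20  56] [282.2  48.1] [ 1.0318 -0.8535  0.102 ]
dark [393  91  17   9 106] [400.9  94.7] [ 0.4796 -0.6179  0.102 ]
dark [563  99  16  59  70] [569.7 128.5] [-0.0598 -0.5807  0.102 ]
dark [272 141  35  16  98] [287.9 149.1] [ 0.7134 -0.1785  0.102 ]
dark [208 182  12  11 105] [213.8 187.2] [0.8244 0.0479 0.102 ]
dark [518 255  71  40 348] [551.  279.7] [0.0059 0.0782 0.102 ]
dark [368 314  32  35 160] [383.2 331.9] [0.3043 0.3183 0.102 ]
dark [307 325   8  12  68] [310.4 331. ] [0.433 0.363 0.102]
```

View pics/crop.png

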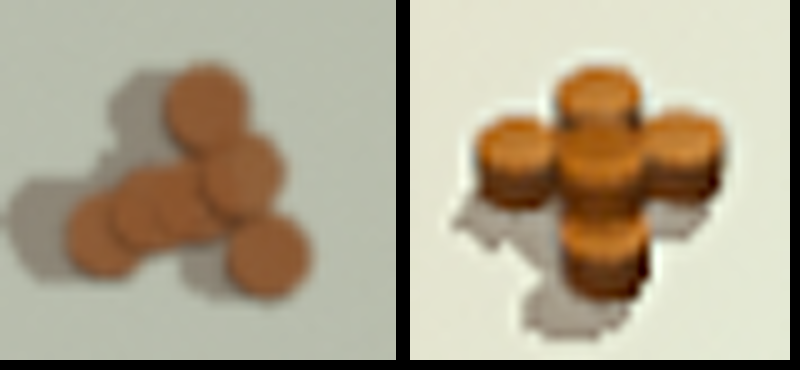

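The crop shows A (207,105), C (270,257), D (105,235) and F (about 190,200) as the lower layer. B (243,173) and E (150,210) lie on top. Next I compute positions and cross-check them with the side view.

```bash
cat >> h.py <<'E'
T0=np.array([.5605,-.0345]);YAW=np.radians(17.2)
Rt=np.array([[np.cos(YAW),-np.sin(YAW)],[np.sin(YAW),np.cos(YAW)]])
def tab(p): return Rt.T@(np.array(p)[:2]-T0)
def wor(q): return T0+Rt@np.array(q)
E
python3 - <<'E'
from h import *
c=cam('top');d=cam('side')
# refine window with edges: threshold rectified plane at z=.07
for k in(c,d):
    print('cam',(-np.array(k['R']).T@np.array(k['t'])).round(3))
for n,x,y,z in [('A',207,105,.086),('B',243,173,.102),('C',270,257,.086),('D',105,235,.086),('E',150,210,.102),('F',190,200,.086)]:
    u,v=(x+.5)/9-.5+318,(y+.5)/9-.5+166
    p=at(c,u,v,z);s=proj(d,p);print(n,p.round(4),'tab',tab(p).round(4),'side crop',np.round([410+(s[0]-294+.5)*10,(s[1]-178+.5)*10]))
# side crop faces
for n,x,y in [('s_top',598,92),('s_l',518,140),('s_c',600,147),('s_r',683,142),('s_b',606,235)]:
    u,v=(x-410+.5)/10-.5+294,(y+.5)/10-.5+178
    print(n,at(d,u,v,.086).round(4),at(d,u,v,.102).round(4))
# window rectified edges (mm grid in table frame)
for k in (c,d):
  for q in [(-.105,-.105),(.105,-.105),(.105,.105),(-.105,.105)]: print(np.round(proj(k,[*wor(q),.07]),1),end=' ')
  N=300;g=np.zeros((N,N,2),np.float32)
  for i in range(N):
    for j in range(N): g[i,j]=proj(k,[*wor(((i-150)/1000,(j-150)/1000)),.07])
  r=cv2.remap(k['image'],g[...,0],g[...,1],cv2.INTER_LINEAR).astype(float)
  gb=cv2.GaussianBlur(r[:,:,0]-r[:,:,2],(1,9),0)
  ch=r[:,:,2]-r[:,:,1]  # window greenish: b-g lower
  px=ch[:,60:240].mean(1);py=ch[60:240].mean(0)
  gx=np.gradient(cv2.GaussianBlur(px[:,None],(1,7),0).ravel());gy=np.gradient(cv2.GaussianBlur(py[:,None],(1,7),0).ravel())
  print('x edges',gx[20:80].argmin()-130,gx[220:290].argmax()+70,'y edges',gy[20:80].argmin()-130,gy[220:290].argmax()+70)
E
```

```text
cam [0.454 0.018 1.164]
cam [0.244 0.808 0.836]
A [ 0.6056 -0.0328  0.086 ] tab [ 0.0435 -0.0117] side crop [514. 141.]
B [ 0.5856 -0.0416  0.102 ] tab [ 0.0219 -0.0142] side crop [596.  90.]
C [ 0.5655 -0.0498  0.086 ] tab [ 0.0003 -0.0161] side crop [680. 135.]
D [ 0.5707 -0.0063  0.086 ] tab [0.0181 0.0239] side crop [602. 232.]
E [ 0.5757 -0.0175  0.102 ] tab [0.0195 0.0117] side crop [599. 153.]
F [ 0.5803 -0.0286  0.086 ] tab [ 0.0206 -0.0002] side crop [598. 172.]
s_top [ 0.592  -0.0592  0.086 ] [ 0.5846 -0.0407  0.102 ]
s_l [ 0.6045 -0.0334  0.086 ] [ 0.5968 -0.0154  0.102 ]
s_c [ 0.5833 -0.038   0.086 ] [ 0.576  -0.0199  0.102 ]
s_r [ 0.5636 -0.0473  0.086 ] [ 0.5568 -0.0291  0.102 ]
s_b [ 0.5691 -0.0055  0.086 ] [0.5622 0.0118 0.102 ]
[395.5 226.4] [369.8 143.3] [286.6 167.5] [311.1 251.5] x edges -105 106 y edges -116 94
[360.  176.4] [284.9 174.2] [275.2 226.1] [361.1 228.9] x edges -106 105 y edges -116 87
```

```bash
sed -i 's/T0=.*;YAW/T0=np.array([.5636,-.0445]);YAW/' h.py
python3 - <<'E'
from h import *
c=cam('top');d=cam('side')
o=np.array([at(c,u,v,.077)[:2] for u,v in [(283,163),(379,135),(413,243),(315,271)]])
print('outer tab',[tab(q).round(4).tolist() for q in o],'mean',tab(o.mean(0)).round(4),np.degrees(np.arctan2(*(o[0]-o[3])[::-1])))
out=[]
for k,(r0,r1,c0,c1) in((c,(125,275,275,420)),(d,(160,250,262,388))):
    s=390/(c1-c0);im=cv2.resize(k['image'][r0:r1,c0:c1],None,fx=s,fy=s,interpolation=cv2.INTER_CUBIC)
    for X,Y,z in [((-.105,.105),(-.105,.105),.07),((-.155,.125),(-.125,.125),.077)]:
        P=[proj(k,[*wor(q),z]) for q in [(X[0],Y[0]),(X[1],Y[0]),(X[1],Y[1]),(X[0],Y[1])]]
        P=((np.array(P)-[c0,r0]+.5)*s).astype(np.int32)
        cv2.polylines(im,[P],True,(255,0,0) if z==.07 else (0,0,255),1)
    out.append(im)
H=max(i.shape[0] for i in out);I=np.zeros((H,790,3),np.uint8)
I[:out[0].shape[0],:390]=out[0][:,:390];I[:out[1].shape[0],400:]=out[1][:,:390]
cv2.imwrite('pics/ov.png',I[:,:,::-1])
E
```

```text
outer tab [[0.1166, 0.1205], [0.1169, -0.1207], [-0.1541, -0.1214], [-0.1512, 0.1193]] mean [-0.018  -0.0006] 17.451393945120333
```

View pics/ov.png

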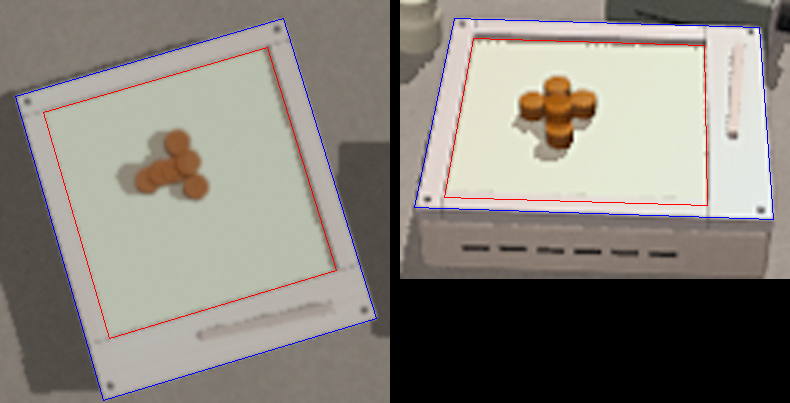

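The overlay matches the window and the box in both views. With tool yaw at 107.2°, tool x is table y and tool y is table x. First I move above B.

>>> drive_tool --moves '[{"x": 523,"y": -384,"z": 60,"rz": -1.47,"fingers": 0},{"x": 523,"y": -384,"z": 60,"rz": -1.47,"fingers": 0},{"x": 523,"y": -384,"z": 60,"rz": -1.47,"fingers": 0},{"x": 523,"y": -384,"z": 60,"rz": -1.47,"fingers": 0},{"x": 523,"y": -384,"z": 60,"rz": -1.47,"fingers": 0},{"x": 523,"y": -384,"z": 60,"rz": -1.47,"fingers": 0},{"x": 523,"y": -384,"z": 60,"rz": -1.47,"fingers": 0},{"x": 523,"y": -384,"z": 60,"rz": -1.47,"fingers": 0},{"x": 523,"y": -384,"z": 60,"rz": -1.47,"fingers": 0},{"x": 523,"y": -384,"z": 81,"rz": -1.47,"fingers": 0},{"x": 523,"y": -384,"z": 81,"rz": -1.47,"fingers": 0},{"x": 523,"y": -384,"z": 81,"rz": -1.47,"fingers": 0},{"x": 523,"y": -384,"z": 81,"rz": -1.47,"fingers": 0},{"x": 523,"y": -384,"z": 81,"rz": -1.47,"fingers": 0}]' --force 15

```text
invalid input at $.moves[0]: expected keys x, y, z, rx, ry, rz, fingers
```

>>> drive_tool --moves '[{"x": 523,"y": -384,"z": 60,"rx": 0,"ry": 0,"rz": -1.47,"fingers": 0},{"x": 523,"y": -384,"z": 60,"rx": 0,"ry": 0,"rz": -1.47,"fingers": 0},{"x": 523,"y": -384,"z": 60,"rx": 0,"ry": 0,"rz": -1.47,"fingers": 0},{"x": 523,"y": -384,"z": 60,"rx": 0,"ry": 0,"rz": -1.47,"fingers": 0},{"x": 523,"y": -384,"z": 60,"rx": 0,"ry": 0,"rz": -1.47,"fingers": 0},{"x": 523,"y": -384,"z": 60,"rx": 0,"ry": 0,"rz": -1.47,"fingers": 0},{"x": 523,"y": -384,"z": 60,"rx": 0,"ry": 0,"rz": -1.47,"fingers": 0},{"x": 523,"y": -384,"z": 60,"rx": 0,"ry": 0,"rz": -1.47,"fingers": 0},{"x": 523,"y": -384,"z": 60,"rx": 0,"ry": 0,"rz": -1.47,"fingers": 0},{"x": 523,"y": -384,"z": 81,"rx": 0,"ry": 0,"rz": -1.47,"fingers": 0},{"x": 523,"y": -384,"z": 81,"rx": 0,"ry": 0,"rz": -1.47,"fingers": 0},{"x": 523,"y": -384,"z": 81,"rx": 0,"ry": 0,"rz": -1.47,"fingers": 0},{"x": 523,"y": -384,"z": 81,"rx": 0,"ry": 0,"rz": -1.47,"fingers": 0},{"x": 523,"y": -384,"z": 81,"rx": 0,"ry": 0,"rz": -1.47,"fingers": 0}]' --force 15

```text
time_s: 2.15
tool_pos: [0.5852, -0.043, 0.15]
tool_rot: [180.0, 0.1, 107.0]
force: [0.1, 0.7, 0.6]
grip_width: 0.0432
grasp_force: 0.0
```

>>> drive_tool --moves '[{"x": 1,"y": 0,"z": 35,"rx": 0,"ry": 0,"rz": 0,"fingers": 0},{"x": 1,"y": 0,"z": 50,"rx": 0,"ry": 0,"rz": 0,"fingers": 0},{"x": 1,"y": 0,"z": 52,"rx": 0,"ry": 0,"rz": 0,"fingers": 0},{"x": 1,"y": 0,"z": 52,"rx": 0,"ry": 0,"rz": 0,"fingers": 0.6},{"x": 1,"y": 0,"z": 52,"rx": 0,"ry": 0,"rz": 0,"fingers": 0.6},{"x": 1,"y": 0,"z": 52,"rx": 0,"ry": 0,"rz": 0,"fingers": 0.6},{"x": 1,"y": 0,"z": 52,"rx": 0,"ry": 0,"rz": 0,"fingers": 0.6},{"x": 1,"y": 0,"z": 40,"rx": 0,"ry": 0,"rz": 0,"fingers": 0.6},{"x": 1,"y": 0,"z": 15,"rx": 0,"ry": 0,"rz": 0,"fingers": 0.6},{"x": 1,"y": 0,"z": 15,"rx": 0,"ry": 0,"rz": 0,"fingers": 0.6}]'

```text
time_s: 3.4
tool_pos: [0.5867, -0.0398, 0.1371]
tool_rot: [179.8, 0.1, 107.2]
force: [0.6, -0.9, 0.5]
grip_width: 0.0222
grasp_force: 15.0
```

>>> drive_tool --moves '[{"x": -31,"y": 19,"z": 0,"rx": 0,"ry": 0,"rz": 0,"fingers": 0.6},{"x": -61,"y": 38,"z": 0,"rx": 0,"ry": 0,"rz": 0,"fingers": 0.6},{"x": -61,"y": 38,"z": 30,"rx": 0,"ry": 0,"rz": 0,"fingers": 0.6},{"x": -61,"y": 38,"z": 48,"rx": 0,"ry": 0,"rz": 0,"fingers": 0.6},{"x": -61,"y": 38,"z": 52,"rx": 0,"ry": 0,"rz": 0,"fingers": 0.6},{"x": -61,"y": 38,"z": 52,"rx": 0,"ry": 0,"rz": 0,"fingers": 0.6},{"x": -61,"y": 38,"z": 52,"rx": 0,"ry": 0,"rz": 0,"fingers": 0},{"x": -61,"y": 38,"z": 52,"rx": 0,"ry": 0,"rz": 0,"fingers": 0},{"x": -61,"y": 38,"z": 52,"rx": 0,"ry": 0,"rz": 0,"fingers": 0},{"x": -61,"y": 38,"z": 30,"rx": 0,"ry": 0,"rz": 0,"fingers": 0},{"x": -61,"y": 38,"z": 0,"rx": 0,"ry": 0,"rz": 0,"fingers": 0},{"x": 26,"y": -2,"z": 0,"rx": 0,"ry": 0,"rz": 0,"fingers": 0},{"x": 26,"y": -2,"z": 0,"rx": 0,"ry": 0,"rz": 0,"fingers": 0},{"x": 26,"y": -2,"z": 0,"rx": 0,"ry": 0,"rz": 0,"fingers": 0},{"x": 26,"y": -2,"z": 0,"rx": 0,"ry": 0,"rz": 0,"fingers": 0}]'

```text
time_s: 5.28
tool_pos: [0.5764, -0.0166, 0.1359]
tool_rot: [179.9, 0.1, 107.2]
force: [-0.4, -1.2, -0.3]
grip_width: 0.0437
grasp_force: 0.0
```

```bash
python3 - <<'E'
from h import *
c=cam('top');d=cam('side')
p=sensors.get_obs()['tool_pos'];print(np.round(p,4),tab(p).round(4))
a=cv2.resize(c['image'][125:255,280:402],None,fx=3.2,fy=3.2,interpolation=cv2.INTER_CUBIC)
b=cv2.resize(d['image'][165:240,262:372],None,fx=3.5,fy=3.5,interpolation=cv2.INTER_CUBIC)
im=np.zeros((420,790,3),np.uint8);im[:a.shape[0],:a.shape[1]]=a;im[:b.shape[0],400:400+b.shape[1]]=b
cv2.imwrite('pics/p1.png',im[:,:,::-1])
E
```

```text
[ 0.5763 -0.0171  0.1351] [0.0203 0.0224]
```

View pics/p1.png

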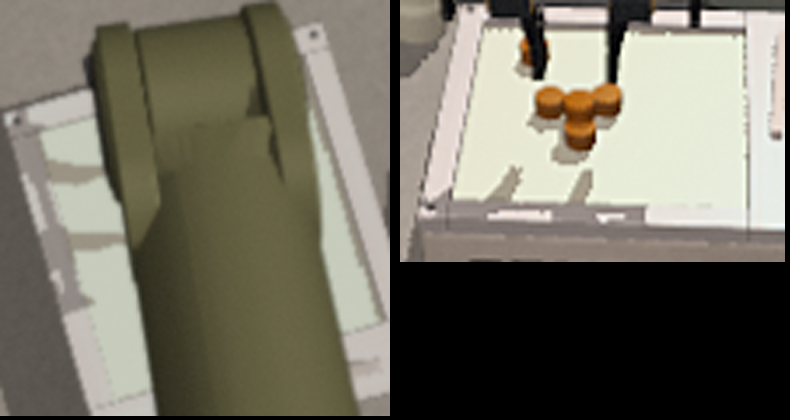

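Side view: B stands alone at the far corner (535,52) and the rest of the heap is undisturbed. Next is E.

>>> drive_tool --moves '[{"x": 0,"y": -1,"z": 30,"rx": 0,"ry": 0,"rz": 0,"fingers": 0},{"x": 0,"y": -1,"z": 37,"rx": 0,"ry": 0,"rz": 0,"fingers": 0},{"x": 0,"y": -1,"z": 37,"rx": 0,"ry": 0,"rz": 0,"fingers": 0},{"x": 0,"y": -1,"z": 37,"rx": 0,"ry": 0,"rz": 0,"fingers": 0.6},{"x": 0,"y": -1,"z": 37,"rx": 0,"ry": 0,"rz": 0,"fingers": 0.6},{"x": 0,"y": -1,"z": 37,"rx": 0,"ry": 0,"rz": 0,"fingers": 0.6},{"x": 0,"y": -1,"z": 37,"rx": 0,"ry": 0,"rz": 0,"fingers": 0.6},{"x": 0,"y": -1,"z": 20,"rx": 0,"ry": 0,"rz": 0,"fingers": 0.6},{"x": 0,"y": -1,"z": 0,"rx": 0,"ry": 0,"rz": 0,"fingers": 0.6},{"x": 43,"y": 40,"z": 0,"rx": 0,"ry": 0,"rz": 0,"fingers": 0.6},{"x": 43,"y": 40,"z": 20,"rx": 0,"ry": 0,"rz": 0,"fingers": 0.6},{"x": 43,"y": 40,"z": 48,"rx": 0,"ry": 0,"rz": 0,"fingers": 0.6},{"x": 43,"y": 40,"z": 52,"rx": 0,"ry": 0,"rz": 0,"fingers": 0.6},{"x": 43,"y": 40,"z": 52,"rx": 0,"ry": 0,"rz": 0,"fingers": 0.6},{"x": 43,"y": 40,"z": 52,"rx": 0,"ry": 0,"rz": 0,"fingers": 0},{"x": 43,"y": 40,"z": 52,"rx": 0,"ry": 0,"rz": 0,"fingers": 0},{"x": 43,"y": 40,"z": 52,"rx": 0,"ry": 0,"rz": 0,"fingers": 0},{"x": 43,"y": 40,"z": 30,"rx": 0,"ry": 0,"rz": 0,"fingers": 0},{"x": 43,"y": 40,"z": 0,"rx": 0,"ry": 0,"rz": 0,"fingers": 0},{"x": 12,"y": -2,"z": 0,"rx": 0,"ry": 0,"rz": 0,"fingers": 0}]'

```text
time_s: 7.88
tool_pos: [0.5729, -0.0006, 0.1377]
tool_rot: [179.6, -0.0, 107.6]
force: [0.4, -1.5, 1.0]
grip_width: 0.0436
grasp_force: 0.0
```

```bash
python3 - <<'E'
from h import *
import time
d=cam('side');d=cam('side');d=cam('side')
o=sensors.get_obs();p=o['tool_pos'];print(np.round(p,4),tab(p).round(4),o['grip_width'])
b=cv2.resize(d['image'][160:240,262:382],None,fx=6,fy=6,interpolation=cv2.INTER_CUBIC)
cv2.imwrite('pics/p2.png',b[:,:,::-1])
E
```

```text
[ 0.569  -0.0082  0.1346] [0.0159 0.0331] 0.0432716900208415
```

View pics/p2.png

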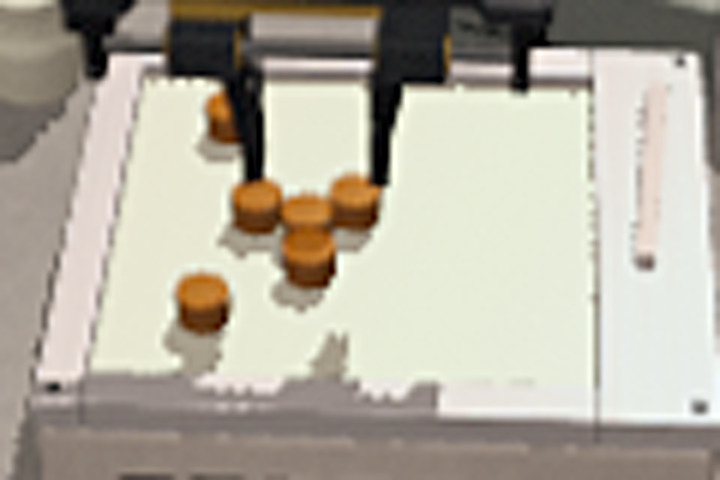

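E is placed at (203,300) and the heap is intact. Next is D.

>>> drive_tool --moves '[{"x": 0,"y": 0,"z": 30,"rx": 0,"ry": 0,"rz": 0,"fingers": 0},{"x": 0,"y": 0,"z": 50,"rx": 0,"ry": 0,"rz": 0,"fingers": 0},{"x": 0,"y": 0,"z": 54,"rx": 0,"ry": 0,"rz": 0,"fingers": 0},{"x": 0,"y": 0,"z": 54,"rx": 0,"ry": 0,"rz": 0,"fingers": 0.6},{"x": 0,"y": 0,"z": 54,"rx": 0,"ry": 0,"rz": 0,"fingers": 0.6},{"x": 0,"y": 0,"z": 54,"rx": 0,"ry": 0,"rz": 0,"fingers": 0.6},{"x": 0,"y": 0,"z": 54,"rx": 0,"ry": 0,"rz": 0,"fingers": 0.6},{"x": 0,"y": 0,"z": 40,"rx": 0,"ry": 0,"rz": 0,"fingers": 0.6},{"x": 0,"y": 0,"z": 20,"rx": 0,"ry": 0,"rz": 0,"fingers": 0.6},{"x": 31,"y": -34,"z": 20,"rx": 0,"ry": 0,"rz": 0,"fingers": 0.6},{"x": 31,"y": -68,"z": 20,"rx": 0,"ry": 0,"rz": 0,"fingers": 0.6},{"x": 31,"y": -68,"z": 35,"rx": 0,"ry": 0,"rz": 0,"fingers": 0.6},{"x": 31,"y": -68,"z": 50,"rx": 0,"ry": 0,"rz": 0,"fingers": 0.6},{"x": 31,"y": -68,"z": 53,"rx": 0,"ry": 0,"rz": 0,"fingers": 0.6},{"x": 31,"y": -68,"z": 53,"rx": 0,"ry": 0,"rz": 0,"fingers": 0.6},{"x": 31,"y": -68,"z": 53,"rx": 0,"ry": 0,"rz": 0,"fingers": 0},{"x": 31,"y": -68,"z": 53,"rx": 0,"ry": 0,"rz": 0,"fingers": 0},{"x": 31,"y": -68,"z": 53,"rx": 0,"ry": 0,"rz": 0,"fingers": 0},{"x": 31,"y": -68,"z": 30,"rx": 0,"ry": 0,"rz": 0,"fingers": 0},{"x": 31,"y": -68,"z": 0,"rx": 0,"ry": 0,"rz": 0,"fingers": 0}]'

```text
time_s: 10.52
tool_pos: [0.4952, 0.0047, 0.1345]
tool_rot: [-179.9, -0.1, 107.2]
force: [0.8, -0.2, 0.9]
grip_width: 0.0432
grasp_force: 0.0
```

>>> drive_tool --moves '[{"x": -66,"y": 94,"z": 0,"rx": 0,"ry": 0,"rz": 1.571,"fingers": 0},{"x": -66,"y": 94,"z": 0,"rx": 0,"ry": 0,"rz": 1.571,"fingers": 0},{"x": -66,"y": 94,"z": 0,"rx": 0,"ry": 0,"rz": 1.571,"fingers": 0},{"x": -66,"y": 94,"z": 0,"rx": 0,"ry": 0,"rz": 1.571,"fingers": 0},{"x": -66,"y": 94,"z": 0,"rx": 0,"ry": 0,"rz": 1.571,"fingers": 0},{"x": -66,"y": 94,"z": 0,"rx": 0,"ry": 0,"rz": 1.571,"fingers": 0},{"x": -66,"y": 94,"z": 0,"rx": 0,"ry": 0,"rz": 1.571,"fingers": 0},{"x": -66,"y": 94,"z": 0,"rx": 0,"ry": 0,"rz": 1.571,"fingers": 0},{"x": -66,"y": 94,"z": 0,"rx": 0,"ry": 0,"rz": 1.571,"fingers": 0},{"x": -66,"y": 94,"z": 0,"rx": 0,"ry": 0,"rz": 1.571,"fingers": 0},{"x": -66,"y": 94,"z": 0,"rx": 0,"ry": 0,"rz": 1.571,"fingers": 0}]'

```text
time_s: 11.9
tool_pos: [0.6051, -0.0305, 0.1345]
tool_rot: [-180.0, 0.0, 17.3]
force: [0.1, 0.0, 0.4]
grip_width: 0.0433
grasp_force: 0.0
```

```bash
python3 - <<'E'
from h import *
d=cam('side')
o=sensors.get_obs();p=o['tool_pos'];print(np.round(p,4),tab(p).round(4),o['grip_width'],np.round(o['qpos'],0))
b=cv2.resize(d['image'][160:240,262:382],None,fx=6,fy=6,interpolation=cv2.INTER_CUBIC)
cv2.imwrite('pics/p3.png',b[:,:,::-1])
E
```

```text
[ 0.6051 -0.0305  0.1345] [0.0438 0.0011] 0.043482039656124113 [ 21.  18. -25.  96.   8.  67. -79.]
```

View pics/p3.png

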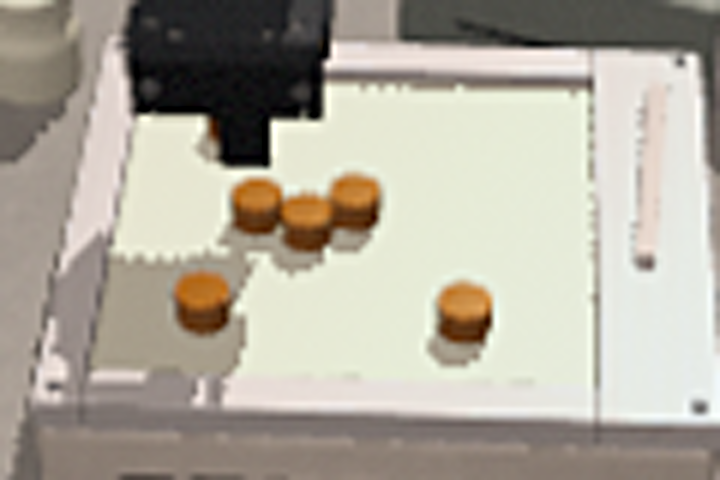

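D is now at (465,310), and A, F and C are untouched. Next is A.

>>> drive_tool --moves '[{"x": 1,"y": 1,"z": 30,"rx": 0,"ry": 0,"rz": 0,"fingers": 0},{"x": 1,"y": 1,"z": 50,"rx": 0,"ry": 0,"rz": 0,"fingers": 0},{"x": 1,"y": 1,"z": 54,"rx": 0,"ry": 0,"rz": 0,"fingers": 0},{"x": 1,"y": 1,"z": 54,"rx": 0,"ry": 0,"rz": 0,"fingers": 0.6},{"x": 1,"y": 1,"z": 54,"rx": 0,"ry": 0,"rz": 0,"fingers": 0.6},{"x": 1,"y": 1,"z": 54,"rx": 0,"ry": 0,"rz": 0,"fingers": 0.6},{"x": 1,"y": 1,"z": 54,"rx": 0,"ry": 0,"rz": 0,"fingers": 0.6},{"x": 1,"y": 1,"z": 40,"rx": 0,"ry": 0,"rz": 0,"fingers": 0.6},{"x": 1,"y": 1,"z": 15,"rx": 0,"ry": 0,"rz": 0,"fingers": 0.6},{"x": -20,"y": 30,"z": 15,"rx": 0,"ry": 0,"rz": 0,"fingers": 0.6},{"x": -44,"y": 60,"z": 15,"rx": 0,"ry": 0,"rz": 0,"fingers": 0.6},{"x": -44,"y": 60,"z": 35,"rx": 0,"ry": 0,"rz": 0,"fingers": 0.6},{"x": -44,"y": 60,"z": 50,"rx": 0,"ry": 0,"rz": 0,"fingers": 0.6},{"x": -44,"y": 60,"z": 53,"rx": 0,"ry": 0,"rz": 0,"fingers": 0.6},{"x": -44,"y": 60,"z": 53,"rx": 0,"ry": 0,"rz": 0,"fingers": 0.6},{"x": -44,"y": 60,"z": 53,"rx": 0,"ry": 0,"rz": 0,"fingers": 0},{"x": -44,"y": 60,"z": 53,"rx": 0,"ry": 0,"rz": 0,"fingers": 0},{"x": -44,"y": 60,"z": 53,"rx": 0,"ry": 0,"rz": 0,"fingers": 0},{"x": -44,"y": 60,"z": 30,"rx": 0,"ry": 0,"rz": 0,"fingers": 0},{"x": -44,"y": 60,"z": 0,"rx": 0,"ry": 0,"rz": 0,"fingers": 0}]'

```text
time_s: 14.45
tool_pos: [0.5801, -0.1007, 0.1343]
tool_rot: [-179.9, 0.1, 17.2]
force: [0.5, -0.2, 0.2]
grip_width: 0.0435
grasp_force: 0.0
```

>>> drive_tool --moves '[{"x": -2,"y": -53,"z": 0,"rx": 0,"ry": 0,"rz": 0,"fingers": 0},{"x": -2,"y": -53,"z": 0,"rx": 0,"ry": 0,"rz": 0,"fingers": 0},{"x": -2,"y": -53,"z": 10,"rx": 0,"ry": 0,"rz": 0,"fingers": 0},{"x": -2,"y": -53,"z": 35,"rx": 0,"ry": 0,"rz": 0,"fingers": 0},{"x": -2,"y": -53,"z": 50,"rx": 0,"ry": 0,"rz": 0,"fingers": 0},{"x": -2,"y": -53,"z": 53,"rx": 0,"ry": 0,"rz": 0,"fingers": 0},{"x": -2,"y": -53,"z": 53,"rx": 0,"ry": 0,"rz": 0,"fingers": 0.6},{"x": -2,"y": -53,"z": 53,"rx": 0,"ry": 0,"rz": 0,"fingers": 0.6},{"x": -2,"y": -53,"z": 53,"rx": 0,"ry": 0,"rz": 0,"fingers": 0.6},{"x": -2,"y": -53,"z": 53,"rx": 0,"ry": 0,"rz": 0,"fingers": 0.6},{"x": -2,"y": -53,"z": 40,"rx": 0,"ry": 0,"rz": 0,"fingers": 0.6},{"x": -2,"y": -53,"z": 15,"rx": 0,"ry": 0,"rz": 0,"fingers": 0.6},{"x": -2,"y": -53,"z": 15,"rx": 0,"ry": 0,"rz": 0,"fingers": 0.6}]'

```text
time_s: 16.08
tool_pos: [0.5651, -0.0509, 0.1222]
tool_rot: [179.9, -0.3, 17.2]
force: [0.2, -0.4, -0.5]
grip_width: 0.0223
grasp_force: 15.0
```

>>> drive_tool --moves '[{"x": -28,"y": 25,"z": 0,"rx": 0,"ry": 0,"rz": 0,"fingers": 0.6},{"x": -57,"y": 49,"z": 0,"rx": 0,"ry": 0,"rz": 0,"fingers": 0.6},{"x": -57,"y": 49,"z": 20,"rx": 0,"ry": 0,"rz": 0,"fingers": 0.6},{"x": -57,"y": 49,"z": 35,"rx": 0,"ry": 0,"rz": 0,"fingers": 0.6},{"x": -57,"y": 49,"z": 38,"rx": 0,"ry": 0,"rz": 0,"fingers": 0.6},{"x": -57,"y": 49,"z": 38,"rx": 0,"ry": 0,"rz": 0,"fingers": 0.6},{"x": -57,"y": 49,"z": 38,"rx": 0,"ry": 0,"rz": 0,"fingers": 0},{"x": -57,"y": 49,"z": 38,"rx": 0,"ry": 0,"rz": 0,"fingers": 0},{"x": -57,"y": 49,"z": 38,"rx": 0,"ry": 0,"rz": 0,"fingers": 0},{"x": -57,"y": 49,"z": 10,"rx": 0,"ry": 0,"rz": 0,"fingers": 0},{"x": -57,"y": 49,"z": -40,"rx": 0,"ry": 0,"rz": 0,"fingers": 0},{"x": -57,"y": 49,"z": -60,"rx": 0,"ry": 0,"rz": 0,"fingers": 1},{"x": -57,"y": 49,"z": -60,"rx": 0,"ry": 0,"rz": 0,"fingers": 1},{"x": -57,"y": 49,"z": -60,"rx": 0,"ry": 0,"rz": 0,"fingers": 1},{"x": -57,"y": 49,"z": -60,"rx": 0,"ry": 0,"rz": 0,"fingers": 1}]'

```text
time_s: 17.95
tool_pos: [0.5223, -0.1143, 0.1779]
tool_rot: [-179.9, 0.1, 17.2]
force: [-0.5, 0.1, 0.0]
grip_width: 0.0111
grasp_force: 0.0
```

```bash
python3 - <<'E'
from h import *
d=cam('side');c=cam('top')
o=sensors.get_obs();p=o['tool_pos'];print(np.round(p,4),np.round(o['tool_rot'],2),tab(p).round(4),o['grip_width'],o['force'])
im=np.zeros((580,720,3),np.uint8)
b=cv2.resize(d['image'][165:235,270:370],None,fx=5,fy=5,interpolation=cv2.INTER_CUBIC)
im[:350,:500]=b
im[355:575,:220]=cv2.resize(d['image'][120:164,350:394],None,fx=5,fy=5,interpolation=cv2.INTER_CUBIC)
im[355:575,230:450]=cv2.resize(c['image'][203:247,438:482],None,fx=5,fy=5,interpolation=cv2.INTER_CUBIC)
for q in [(60,-65),(60,65),(-50,65),(0,-60),(-60,-55),(20.6,10.3)]:
    u,v=proj(d,[*wor(np.array(q)/1000),.086]);cv2.circle(im,(int((u-270+.5)*5),int((v-165+.5)*5)),2,(0,0,255),-1)
cv2.imwrite('pics/p4.png',im[:,:,::-1])
E
```

```text
[ 0.5226 -0.1143  0.1784] [-1.7993e+02  1.0000e-01  1.7180e+01] [-0.0598 -0.0546] 0.004599558731038354 [-0.20152591  0.09402272  0.8363474 ]
```

View pics/p4.png

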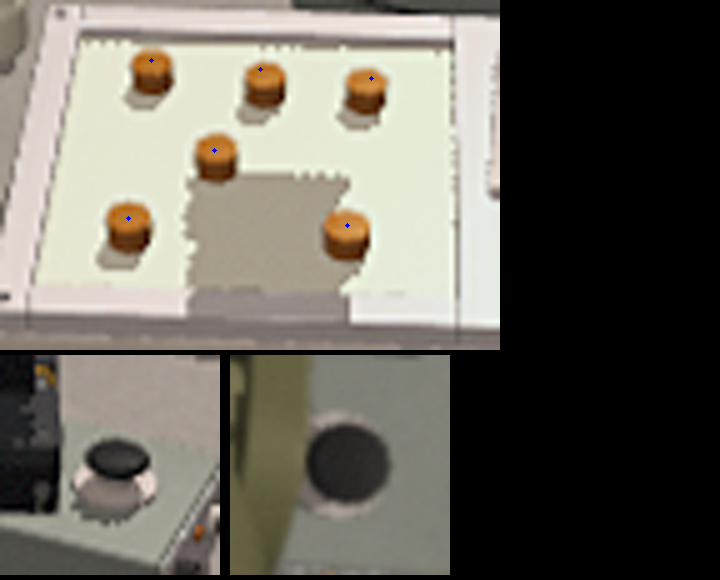

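All six pucks lie flat and well apart, at the planned marks. The key centre is at (461,224) in the top view and (373,140) in the side view, which gives about (0.497, -0.313). I'll move above it with the fingers shut.

>>> drive_tool --moves '[{"x": -42,"y": 91,"z": 0,"rx": 0,"ry": 0,"rz": 0,"fingers": 1},{"x": -83,"y": 182,"z": 0,"rx": 0,"ry": 0,"rz": 0,"fingers": 1},{"x": -83,"y": 182,"z": 0,"rx": 0,"ry": 0,"rz": 0,"fingers": 1},{"x": -83,"y": 182,"z": 20,"rx": 0,"ry": 0,"rz": 0,"fingers": 1},{"x": -83,"y": 182,"z": 45,"rx": 0,"ry": 0,"rz": 0,"fingers": 1},{"x": -83,"y": 182,"z": 53,"rx": 0,"ry": 0,"rz": 0,"fingers": 1},{"x": -83,"y": 182,"z": 53,"rx": 0,"ry": 0,"rz": 0,"fingers": 1},{"x": -83,"y": 182,"z": 53,"rx": 0,"ry": 0,"rz": 0,"fingers": 1}]'

```text
time_s: 19.05
tool_pos: [0.4986, -0.3126, 0.1275]
tool_rot: [179.9, -0.1, 17.2]
force: [-0.3, -0.1, 0.1]
grip_width: 0.0007
grasp_force: 0.0
```

```bash
python3 - <<'E'
from h import *
d=cam('side')
print(at(d,373,140.4,.102),env.tip_extent)
o=sensors.get_obs();p=o['tool_pos'];print(np.round(p,4),o['grip_width'],o['force'])
cv2.imwrite('pics/p5.png',cv2.resize(d['image'][90:170,330:430],None,fx=6,fy=6,interpolation=cv2.INTER_CUBIC)[:,:,::-1])
E
```

```text
[ 0.49445747 -0.30653319  0.102     ] 0.008
[ 0.4986 -0.3128  0.1277] 0.0006154255544194951 [-0.00868819  0.13757232 -0.45838762]
```

View pics/p5.png

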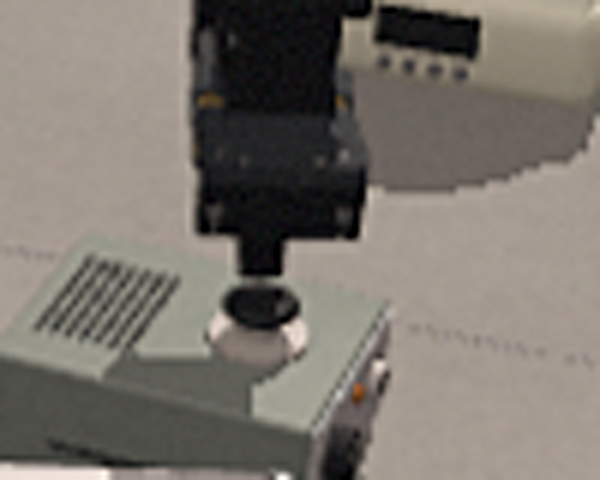

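The fingertips sit centred above the key, with about 18 mm of gap. I'll press gradually.

>>> drive_tool --moves '[{"x": -2,"y": -3,"z": 8,"rx": 0,"ry": 0,"rz": 0,"fingers": 1},{"x": -2,"y": -3,"z": 14,"rx": 0,"ry": 0,"rz": 0,"fingers": 1},{"x": -2,"y": -3,"z": 18,"rx": 0,"ry": 0,"rz": 0,"fingers": 1},{"x": -2,"y": -3,"z": 20,"rx": 0,"ry": 0,"rz": 0,"fingers": 1},{"x": -2,"y": -3,"z": 22,"rx": 0,"ry": 0,"rz": 0,"fingers": 1},{"x": -2,"y": -3,"z": 22,"rx": 0,"ry": 0,"rz": 0,"fingers": 1},{"x": -2,"y": -3,"z": 22,"rx": 0,"ry": 0,"rz": 0,"fingers": 1}]'

```text
time_s: 19.98
tool_pos: [0.4947, -0.3104, 0.1052]
tool_rot: [-180.0, 0.0, 17.2]
force: [-3.8, 2.7, 7.4]
grip_width: 0.0003
grasp_force: 3.1
```

>>> drive_tool --moves '[{"x": 0,"y": 0,"z": 1,"rx": 0,"ry": 0,"rz": 0,"fingers": 1},{"x": 0,"y": 0,"z": 2,"rx": 0,"ry": 0,"rz": 0,"fingers": 1},{"x": 0,"y": 0,"z": 3,"rx": 0,"ry": 0,"rz": 0,"fingers": 1},{"x": 0,"y": 0,"z": 4,"rx": 0,"ry": 0,"rz": 0,"fingers": 1},{"x": 0,"y": 0,"z": 4,"rx": 0,"ry": 0,"rz": 0,"fingers": 1}]'

```text
time_s: 20.6
tool_pos: [0.4946, -0.3104, 0.1015]
tool_rot: [-180.0, 0.0, 17.2]
force: [-4.8, 3.0, 7.1]
grip_width: 0.0006
grasp_force: 4.0
```

>>> drive_tool --moves '[{"x": 0,"y": 0,"z": 1,"rx": 0,"ry": 0,"rz": 0,"fingers": 1},{"x": 0,"y": 0,"z": 1.5,"rx": 0,"ry": 0,"rz": 0,"fingers": 1},{"x": 0,"y": 0,"z": 2,"rx": 0,"ry": 0,"rz": 0,"fingers": 1},{"x": 0,"y": 0,"z": 2,"rx": 0,"ry": 0,"rz": 0,"fingers": 1},{"x": 0,"y": 0,"z": 2,"rx": 0,"ry": 0,"rz": 0,"fingers": 1}]'

```text
time_s: 21.22
tool_pos: [0.4947, -0.3104, 0.1]
tool_rot: [-180.0, 0.0, 17.2]
force: [-4.9, 2.7, 10.3]
grip_width: 0.0008
grasp_force: 5.2
```

>>> drive_tool --moves '[{"x": 0,"y": 0,"z": 0.5,"rx": 0,"ry": 0,"rz": 0,"fingers": 1},{"x": 0,"y": 0,"z": 0.5,"rx": 0,"ry": 0,"rz": 0,"fingers": 1},{"x": 0,"y": 0,"z": 0.5,"rx": 0,"ry": 0,"rz": 0,"fingers": 1},{"x": 0,"y": 0,"z": 0.5,"rx": 0,"ry": 0,"rz": 0,"fingers": 1},{"x": 0,"y": 0,"z": 0.5,"rx": 0,"ry": 0,"rz": 0,"fingers": 1},{"x": 0,"y": 0,"z": 0.5,"rx": 0,"ry": 0,"rz": 0,"fingers": 1},{"x": 0,"y": 0,"z": 0.5,"rx": 0,"ry": 0,"rz": 0,"fingers": 1},{"x": 0,"y": 0,"z": 0.5,"rx": 0,"ry": 0,"rz": 0,"fingers": 1},{"x": 0,"y": 0,"z": 0.5,"rx": 0,"ry": 0,"rz": 0,"fingers": 1},{"x": 0,"y": 0,"z": 0.5,"rx": 0,"ry": 0,"rz": 0,"fingers": 1},{"x": 0,"y": 0,"z": 0.5,"rx": 0,"ry": 0,"rz": 0,"fingers": 1},{"x": 0,"y": 0,"z": 0.5,"rx": 0,"ry": 0,"rz": 0,"fingers": 1}]'

```text
time_s: 22.72
tool_pos: [0.4947, -0.3104, 0.0999]
tool_rot: [-180.0, 0.0, 17.2]
force: [-5.3, 3.8, 13.1]
grip_width: 0.0004
grasp_force: 6.4
```

```bash
python3 - <<'E'
from h import *
d=cam('side')
im=np.hstack([cv2.resize(d['image'][165:235,270:370],(400,280),interpolation=cv2.INTER_CUBIC),cv2.resize(d['image'][110:166,340:420],(400,280),interpolation=cv2.INTER_CUBIC)])
o=sensors.get_obs();print(o['tool_pos'],o['force'])
cv2.imwrite('pics/p6.png',im[:,:,::-1])
E
```

```text
[ 0.49470267 -0.31041581  0.09994366] [-5.28853886  3.49036952 12.29404298]
```

View pics/p6.png

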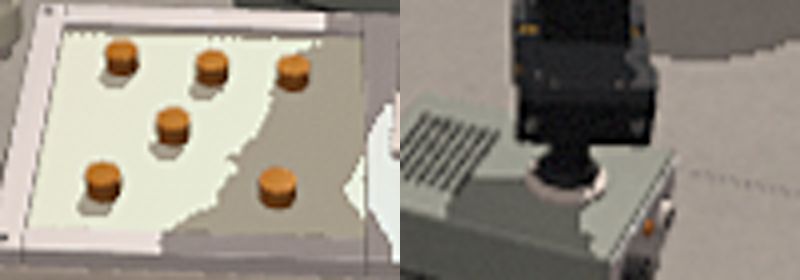

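The key is at its stop: TCP z no longer drops and the force is about 12 N. All six pucks are in place, so I'm handing in.

```bash
python3 -c "
from cell import workorder
print(workorder.sign_off())"
```

```text
the job is handed in; nothing more can be done
None
```

The six pucks lie spread flat on the window, at least one in each quarter, and the gripper is holding the key at its stop with about 12 N; the job is handed in, but no verdict came back.

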